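# Change over the jars in a guarded bench shaker

## Robot

A 6-joint arm with a two-finger parallel gripper is mounted at the origin on the work surface. World frame = base frame: x ahead of the robot, y to its left, z up, the work surface at z = 0. Lengths are in m, angles in rad, forces in N, time in s.
With the tool pointing down it reaches from about 0.35 to 0.775 m from the base axis. Payload 7.3 kg.
Tool frame: the origin (TCP) lies midway between the tips of the shut fingers; the grasp point (between the pads) lies 19 mm behind it (tcp_to_grasp is the distance from the TCP to the grasp point, in m); z points along the fingers, y is the line along which they close (so a half turn about z gives the same grasp; the last joint's range is limited). The gripper opens to 92 mm and grips with 3 to 60 N. Pads are 19 mm wide; open, the fingers measure 130 mm over their backs; the gripper's body (75 mm by 190 mm) begins 47 mm behind the grasp point.
Start: joints at [-1.339, 0.342, 1.524, -0, 1.275, -0.146], TCP at [0.194, -0.488, 0.227] pointing down, gripper open.
Joint ranges: [-2.53, 2.53], [-0.77, 2.02], [0.04, 2.7], [-1, 4.14], [0.28, 2.66], [-3.11, 3.11]. Speed limits (rad/s): [2.57, 2.57, 3.14, 3.14, 3.14, 3.14].

## Interface

Orientations are given as [roll, pitch, yaw] about the fixed x, y, z axes, in that order (R = Rz(yaw) Ry(pitch) Rx(roll)).
In Python, from cell import observe, read_camera, calibration, hand_in, tcp_to_grasp gives the robot as it stands.
- The arm moves only by the tool send_rows, never from a script. Its argument "targets" is a list of rows, each a list of 5 numbers: the opening, from 0 (shut) to 1 (fully open), then the shift along the world's x, y, z in m, then the turn about the world's z in rad. A call has 1 to 5 rows; each row shifts and turns the commanded pose from where the row before left it; what a row does not reach is not made up. A row lasts 1/10 s, in which the tool goes at most 50 mm and 8.59 degrees, less where a joint would pass 70% of its speed; a pose out of reach is approached as far as the arm can. A call is refused whole if a number of a shift passes 0.05 or a number of a turn 0.15, either way. A call with a gripper value outside its range is refused whole. The fingers move at their own pace and stop on an object; "grip_force" is the grip in N (left out, the last holds). Time passes only in rows, so rows that do not move let the fingers close. It gives the time, the measured TCP pose, the force, the opening and the grip force at its end, in the units of the state.
- observe(): the state, without advancing time (a new reading comes with each control period).
- read_camera(name): name is "scene" or "top" or "wrist"; returns (picture, depth): 420x560x3 uint8, red, green, blue; 420x560 float32, m along the optical axis (not along the pixel's ray), 0 where there is no reading.
- calibration(name): a dict with "intrinsics" (3x3 intrinsics, pixels), "world_to_cam" (4x4, takes a point from world to camera coordinates); the wrist camera has in their place "hand_eye" (4x4, takes a point from camera to tool coordinates, whose origin is the TCP and whose axes are the flange's). Camera axes: x right, y up, looking along -z (the intrinsics and any distortion apply to the point x, -y, -z); pixel columns grow to the right and rows downward; lengths in m; the calibration is good to about 2 mm. The wrist camera is an equidistant fisheye: a pixel r from the principal point sees the ray r / f radians off the axis. A picture is of the moment at which its call begins: read the wrist's pose just before it. calibration takes no time and is no camera call.
- hand_in(): hands the job in; it is judged then, once.
The state is a dict: "time": time; "qpos": joint angles; "qvel": joint speeds; "joint_efforts": joint torques, N m; "tool_pos": TCP position; "tool_rot": TCP orientation; "contact_force": force on the tool from outside, world axes, zero at the start; "torque": the same for the moment, N m; "opening": finger opening in m; "grip_force": force on a finger pad.
Only numpy, scipy, OpenCV 4.12 (cv2) and the standard library are available. Lean on these libraries where they do the work, as an engineer would, in place of code of your own. Each camera call takes 0.05 s, during which the arm holds its last target. There are 200 camera calls.

## Task

Slide the shaker's clear guard fully open, take the finished white-capped jars out of it into the return tray, and stand every waiting blue-capped jar on the shaker's deck, upright and about 10 mm or more apart from each other. With all jars in place slide the guard fully shut, and only then press the green start button. The jars are thin glass, so grip them gently (with no more than 40 N), and leave the yellow-capped reference jar and everything else on the bench where it is.

Things in the scene. Friction and masses are not known exactly. Their poses are not given: they have to be found in the camera images.
- fresh1: A fresh sample jar: clear greenish glass, blue cap, 40 mm diameter, 34 mm tall (the top 11 mm is the cap), about 90 g, heavy foot. Origin: centre of its underside; z up when standing. Thin glass: it cracks if gripped with more than 50 N a finger. Waits on the grey mat. May be absent (three or four of the four are there).
- fresh2: A fresh sample jar: clear greenish glass, blue cap, 40 mm diameter, 34 mm tall (the top 11 mm is the cap), about 90 g, heavy foot. Origin: centre of its underside; z up when standing. Thin glass: it cracks if gripped with more than 50 N a finger. Waits on the grey mat. May be absent (three or four of the four are there).
- fresh3: A fresh sample jar: clear greenish glass, blue cap, 40 mm diameter, 34 mm tall (the top 11 mm is the cap), about 90 g, heavy foot. Origin: centre of its underside; z up when standing. Thin glass: it cracks if gripped with more than 50 N a finger. Waits on the grey mat. May be absent (three or four of the four are there).
- fresh4: A fresh sample jar: clear greenish glass, blue cap, 40 mm diameter, 34 mm tall (the top 11 mm is the cap), about 90 g, heavy foot. Origin: centre of its underside; z up when standing. Thin glass: it cracks if gripped with more than 50 N a finger. Waits on the grey mat. May be absent (three or four of the four are there).
- done1: A finished sample jar: amber glass, white cap, 40 mm diameter, 34 mm tall (the top 11 mm is the cap), about 90 g, heavy foot. Origin: centre of its underside; z up when standing. Thin glass: it cracks if gripped with more than 50 N a finger. Stands in the shaker's chamber at the start. May be absent (two or three of the three are there).
- done2: A finished sample jar: amber glass, white cap, 40 mm diameter, 34 mm tall (the top 11 mm is the cap), about 90 g, heavy foot. Origin: centre of its underside; z up when standing. Thin glass: it cracks if gripped with more than 50 N a finger. Stands in the shaker's chamber at the start. May be absent (two or three of the three are there).
- done3: A finished sample jar: amber glass, white cap, 40 mm diameter, 34 mm tall (the top 11 mm is the cap), about 90 g, heavy foot. Origin: centre of its underside; z up when standing. Thin glass: it cracks if gripped with more than 50 N a finger. Stands in the shaker's chamber at the start. May be absent (two or three of the three are there).
- reference: The reference jar, to be left alone: same glass jar as the fresh ones (40 mm diameter, 34 mm tall) but with a yellow cap; stands on the grey mat among the fresh jars. Origin: centre of its underside.
- shaker: The bench shaker, fixed: grey walled chamber on the robot's side, black housing (x = 95 to 290 mm, 69 mm high) behind it, a black wing 40 mm wide, 50 mm high along each side. Origin: on the bench under the chamber's centre; +x points to the housing, z up. At x = 235, y = +-165 mm stand black holders (radius 50) with blue-capped bottles, 177 mm high.
- deck (a point): Centre of the chamber's floor (the deck where jars stand), on its surface 20 mm above the bench; axes as the shaker's. The floor measures 170 mm in x and 210 mm in y inside walls 10 mm thick, whose tops are 50 mm above it.
- guard (a joint): The clear, blue-edged sliding guard that covers the chamber from above: 0 = fully shut, 0.18 m = fully open (slid along the shaker's +x, back over the housing). Stays where it is left; light friction. The sheet's underside is 72 mm and its top 76 mm above the bench; it is 180 mm long in x, 216 mm wide in y.
- guard_handle (a point): Middle of the top edge of the guard's handle: an upright blue blade standing on the guard's robot-side edge, 12 mm thick in the shaker's x, 90 mm long in its y, 40 mm tall over the sheet (top edge 116 mm above the bench). Moves with the guard; room to pinch it across x from above.
- start (a joint): The green start button: 0 = up, 0.006 m = fully pressed down; springs back; about 5 N fully down. Pressed counts from 0.004 m.
- start_top (a point): Centre of the top of the green start button (28 mm diameter), on the shaker's -y side wing, facing up.
- mat: Grey plastic mat, 190 x 160 x 3 mm, fixed, on one side of the shaker (left or right). Origin: centre of its underside.
- tray: White open return tray, fixed, on the other side of the shaker: 190 mm in x, 160 mm in y, 28 mm high, walls and floor 4 to 5 mm thick. Origin: centre of its underside.
- tray_in (a point): Centre of the return tray's inner floor; axes as the tray's.
- tip_box: Orange pipette-tip box, 55 x 75 x 45 mm, a bystander to be left alone. Origin: centre of its underside.
- beaker: Glass beaker, 56 mm diameter, 65 mm tall, a bystander to be left alone. Origin: centre of its underside.
- marker: Black marker pen, 120 x 12 x 12 mm, a bystander to be left alone. Origin: centre of its underside.
- timer: Red bench timer, 50 x 50 x 22 mm, a bystander to be left alone. Origin: centre of its underside.
Mind the look-alikes: they are no part of the job. What is shaped like the fresh4 but black or brown is not meant.

How it is judged:
On the way, in this order (a step that is already met when the one before it is completed fails the run):
1. the guard is slid fully open (value of joint guard above 0.165 m), for 0.2 s.
2. the guard being still open, finished jars stand in the return tray and fresh jars stand apart on the deck, released (x of fresh1 in the frame of deck between -0.075 and 0.075 m and y of fresh1 in the frame of deck between -0.095 and 0.095 m and z of each of fresh1, fresh2, fresh3, fresh4 in the frame of deck below 0.008 m and angle between each of fresh1, fresh2, fresh3, fresh4, done1, done2, done3's own z axis and vertical below 0.15 rad and linear speed of each of fresh1, fresh2, fresh3, fresh4, done1, done2, done3 below 0.03 m/s and contact force between the fingers and fresh1 below 0.1 N and x of fresh2 in the frame of deck between -0.075 and 0.075 m and y of fresh2 in the frame of deck between -0.095 and 0.095 m and contact force between the fingers and fresh2 below 0.1 N and x of fresh3 in the frame of deck between -0.075 and 0.075 m and y of fresh3 in the frame of deck between -0.095 and 0.095 m and contact force between the fingers and fresh3 below 0.1 N and x of fresh4 in the frame of deck between -0.075 and 0.075 m and y of fresh4 in the frame of deck between -0.095 and 0.095 m and contact force between the fingers and fresh4 below 0.1 N and x of done1 in the frame of tray_in between -0.085 and 0.085 m and y of done1 in the frame of tray_in between -0.07 and 0.07 m and z of each of done1, done2, done3 in the frame of tray_in below 0.008 m and contact force between the fingers and done1 below 0.1 N and x of done2 in the frame of tray_in between -0.085 and 0.085 m and y of done2 in the frame of tray_in between -0.07 and 0.07 m and contact force between the fingers and done2 below 0.1 N and x of done3 in the frame of tray_in between -0.085 and 0.085 m and y of done3 in the frame of tray_in between -0.07 and 0.07 m and contact force between the fingers and done3 below 0.1 N and horizontal distance between fresh1 and fresh2 above 0.046 m and horizontal distance between each of fresh1, fresh2 and fresh3 above 0.046 m and horizontal distance between each of fresh1, fresh2, fresh3 and fresh4 above 0.046 m and value of joint guard above 0.1 m), for 0.2 s.
3. the guard is slid fully shut over the loaded deck (x of fresh1 in the frame of deck between -0.075 and 0.075 m and y of fresh1 in the frame of deck between -0.095 and 0.095 m and z of each of fresh1, fresh2, fresh3, fresh4 in the frame of deck below 0.008 m and angle between each of fresh1, fresh2, fresh3, fresh4, done1, done2, done3's own z axis and vertical below 0.15 rad and linear speed of each of fresh1, fresh2, fresh3, fresh4, done1, done2, done3 below 0.03 m/s and contact force between the fingers and fresh1 below 0.1 N and x of fresh2 in the frame of deck between -0.075 and 0.075 m and y of fresh2 in the frame of deck between -0.095 and 0.095 m and contact force between the fingers and fresh2 below 0.1 N and x of fresh3 in the frame of deck between -0.075 and 0.075 m and y of fresh3 in the frame of deck between -0.095 and 0.095 m and contact force between the fingers and fresh3 below 0.1 N and x of fresh4 in the frame of deck between -0.075 and 0.075 m and y of fresh4 in the frame of deck between -0.095 and 0.095 m and contact force between the fingers and fresh4 below 0.1 N and x of done1 in the frame of tray_in between -0.085 and 0.085 m and y of done1 in the frame of tray_in between -0.07 and 0.07 m and z of each of done1, done2, done3 in the frame of tray_in below 0.008 m and contact force between the fingers and done1 below 0.1 N and x of done2 in the frame of tray_in between -0.085 and 0.085 m and y of done2 in the frame of tray_in between -0.07 and 0.07 m and contact force between the fingers and done2 below 0.1 N and x of done3 in the frame of tray_in between -0.085 and 0.085 m and y of done3 in the frame of tray_in between -0.07 and 0.07 m and contact force between the fingers and done3 below 0.1 N and horizontal distance between fresh1 and fresh2 above 0.046 m and horizontal distance between each of fresh1, fresh2 and fresh3 above 0.046 m and horizontal distance between each of fresh1, fresh2, fresh3 and fresh4 above 0.046 m and value of joint guard below 0.006 m), for 0.2 s.
4. the start button is pressed with the guard shut (value of joint guard below 0.006 m and value of joint start above 0.004 m), for 0.05 s.
At the end, for the whole second after the job is handed in: Every fresh jar present stands released and upright (within 0.15 rad) on the floor of the chamber, centres over 46 mm apart; every finished jar stands released and upright on the floor of the return tray; the guard is shut to within 6 mm; the start button has been pressed and is up again (all of step 3 and value of joint start below 0.002 m); the robot touches nothing.
It fails at once if a glass jar is squeezed: the fingers together press on it with more than 100 N (50 N a finger) (contact force between the fingers and fresh1 above 100 N or contact force between the fingers and fresh2 above 100 N or contact force between the fingers and fresh3 above 100 N or contact force between the fingers and fresh4 above 100 N or contact force between the fingers and done1 above 100 N or contact force between the fingers and done2 above 100 N or contact force between the fingers and done3 above 100 N or contact force between the fingers and reference above 100 N).
It fails at once if the start button is pressed with the guard not shut (value of joint start above 0.004 m and value of joint guard above 0.02 m).
It fails at once if the reference jar or another bystander is moved more than 25 mm (distance of any of reference, tip_box, beaker, marker, timer from where it was at the start of the episode above 0.025 m).
Of fresh1, fresh2, fresh3, fresh4 only 3 to 4 are there at a start; the rules pass over those that are not, and their reading is None.
Of done1, done2, done3 only 2 to 3 are there at a start; the rules pass over those that are not, and their reading is None.
At some moment in a run one of fresh1, fresh2, fresh3, fresh4, done1, done2, done3 may be knocked a few centimetres aside while the robot is not near it.
It also fails if it takes over 210 s, if anything falls off the work surface, if the arm or the gripper's body presses on something with over 40 N, if the wrist force passes 120 N, or if a joint passes its speed limit or range.

## Working session

There is one attempt and no reset: what is moved stays moved. The work goes in short steps, Python scripts to look and compute and a tool call to move; the robot and the scene stay as the last step left them, time stands still between calls to the robot, and variables do not carry over. Pictures are saved under pics/ and viewed, at most 14 in all, crops included, and the job is handed in when it is done.

Besides the shell and the picture viewer there is one more tool, called after "Emit:" as name([rows], argument=value, ...), one row to a line, values as JSON. send_rows: Moves the arm, as the interface text tells. Its arguments: {"type":"object","properties":{"targets":{"type":"array","items":{"type":"array","items":{"type":"number"}}},"grip_force":{"type":"number"}},"required":["targets"]}

```bash
mkdir -p pics; ls; cat > h.py <<'E'
import numpy as np, cv2
from cell import *
def shot(n,f):
    p,d=read_camera(n); cv2.imwrite('pics/'+f+'.png',p[:,:,::-1]); np.save('pics/'+f+'.npy',d); return p,d
def world(n,d,u,v,z=None):
    c=calibration(n);K=c['intrinsics'];T=np.linalg.inv(c['world_to_cam'])
    r=np.array([(u-K[0,2])/K[0,0],-(v-K[1,2])/K[1,1],-1])
    R=T[:3,:3]@r
    if z is None: s=d[int(round(v)),int(round(u))]
    else: s=(z-T[2,3])/R[2]
    return T[:3,3]+s*R
E
python3 - <<'E'
from h import *
for n in ('scene','top'):
    shot(n,n+'0'); c=calibration(n); print(n,c)
print(observe(),tcp_to_grasp)
E
```

```text
pics
scene {'intrinsics': array([[394.71836112,   0.        , 280.96408657],
       [  0.        , 394.71836112, 206.667616  ],
       [  0.        ,   0.        ,   1.        ]]), 'world_to_cam': array([[ 0.45528299,  0.89033278, -0.00499484, -0.20360359],
       [-0.74667412,  0.38486504,  0.54254646,  0.37901712],
       [ 0.48496923, -0.24328265,  0.84001095, -1.28700845],
       [ 0.        ,  0.        ,  0.        ,  1.        ]])}
top {'intrinsics': array([[381.63115571,   0.        , 278.04515695],
       [  0.        , 381.63115571, 206.6695283 ],
       [  0.        ,   0.        ,   1.        ]]), 'world_to_cam': array([[ 0.01657329, -0.9998551 , -0.0038873 , -0.0380265 ],
       [ 0.98480359,  0.01565134,  0.17296512, -0.54252294],
       [-0.17287922, -0.00669482,  0.98492028, -0.93865047],
       [ 0.        ,  0.        ,  0.        ,  1.        ]])}
{'time': 0.1, 'qpos': array([-1.33897886e+00,  3.42643498e-01,  1.52490354e+00, -4.91385469e-05,
        1.27538905e+00, -1.46002423e-01]), 'qvel': array([ 0.00099544,  0.00023595, -0.00158288,  0.0004976 , -0.0001842 ,
        0.00029969]), 'joint_efforts': array([ 1.76458303e-03, -4.32003450e+01, -2.44694209e+01,  7.17797340e-02,
        5.26439014e-02, -5.60283740e-05]), 'tool_pos': array([ 0.19359317, -0.48762211,  0.22612568]), 'tool_rot': array([-3.14025668e+00, -1.48957420e-04,  3.77834122e-01]), 'contact_force': array([ 0.21227329,  0.94803566, -0.28307456]), 'torque': array([-0.01919653, -0.0580656 ,  0.04351029]), 'grip_force': 0.0, 'opening': 0.09162234174368986} 0.0188
```

View pics/top0.png

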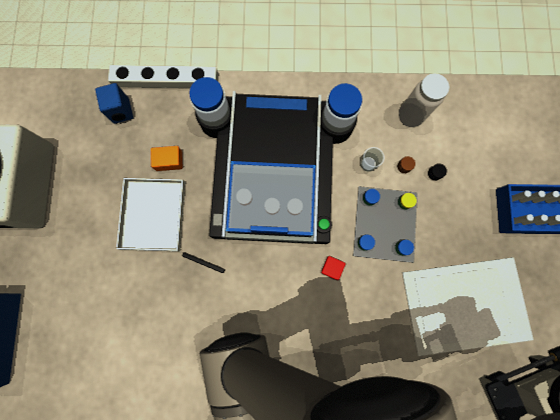

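View pics/scene0.png

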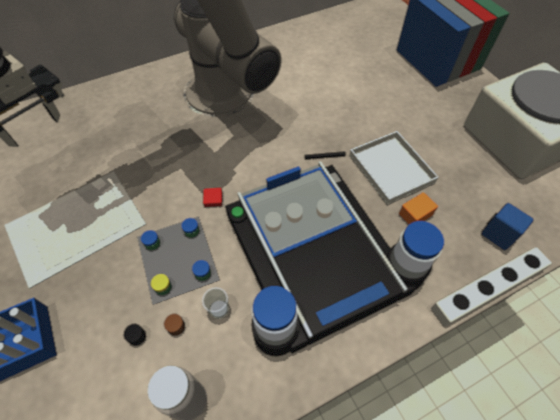

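```bash
python3 - <<'E'
from h import *
im=cv2.imread('pics/top0.png'); c=cv2.resize(im[85:285,110:430],None,fx=2.5,fy=2.5,interpolation=cv2.INTER_CUBIC); cv2.imwrite('pics/c0.png',c)
d=np.load('pics/top0.npy')
hsv=cv2.cvtColor(im,cv2.COLOR_BGR2HSV)
def blobs(lo,hi,z,x0,x1,y0,y1,name):
    m=cv2.inRange(hsv,lo,hi); M=np.zeros_like(m); M[y0:y1,x0:x1]=m[y0:y1,x0:x1]
    n,l,s,ce=cv2.connectedComponentsWithStats(M)
    for i in range(1,n):
        if s[i,4]>25: 
            print(name,s[i],ce[i].round(1),world('top',d,*ce[i],z).round(4),'depth',world('top',d,*ce[i]).round(4))
blobs((100,120,60),(125,255,255),.037,355,420,180,270,'fresh')
blobs((22,120,80),(35,255,255),.037,355,420,180,270,'ref')
blobs((45,120,40),(80,255,255),.055,310,340,210,240,'btn')
blobs((100,150,60),(125,255,255),.116,225,325,150,245,'handle/edge')
blobs((0,0,190),(180,50,255),.054,228,315,170,225,'done')
blobs((0,0,150),(180,60,255),.014,115,190,170,260,'tray')
blobs((0,150,80),(8,255,255),.022,315,355,250,285,'timer')
E
```

```text
fresh [365 189  15  15 181] [371.9 195.9] [ 0.5773 -0.2745  0.037 ] depth [ 0.5772 -0.2744  0.0378]
fresh [359 235  16  15 191] [366.6 241.9] [ 0.4568 -0.2579  0.037 ] depth [ 0.4564 -0.2569  0.0413]
fresh [398 240  16  15 192] [405.5 247. ] [ 0.4453 -0.3571  0.037 ] depth [ 0.4451 -0.3562  0.0395]
ref [401 193  16  15 193] [408.3 199.9] [ 0.5683 -0.3694  0.037 ] depth [ 0.5693 -0.3711  0.0319]
btn [318 219  12  11 102] [323.5 223.9] [ 0.4992 -0.1455  0.055 ] depth [ 0.4966 -0.1433  0.0745]
handle/edge [226 161  90  75 902] [270.5 201. ] [ 0.5445 -0.0113  0.116 ] depth [ 0.5522 -0.0102  0.0757]
tray [ 116  178   67   73 4020] [150.9 214.7] [0.5217 0.3095 0.014 ] depth [0.5232 0.3129 0.004 ]
timer [321 256  25  24 375] [333.  267.6] [ 0.3904 -0.1733  0.022 ] depth [ 0.3903 -0.173   0.0244]
```

View pics/c0.png

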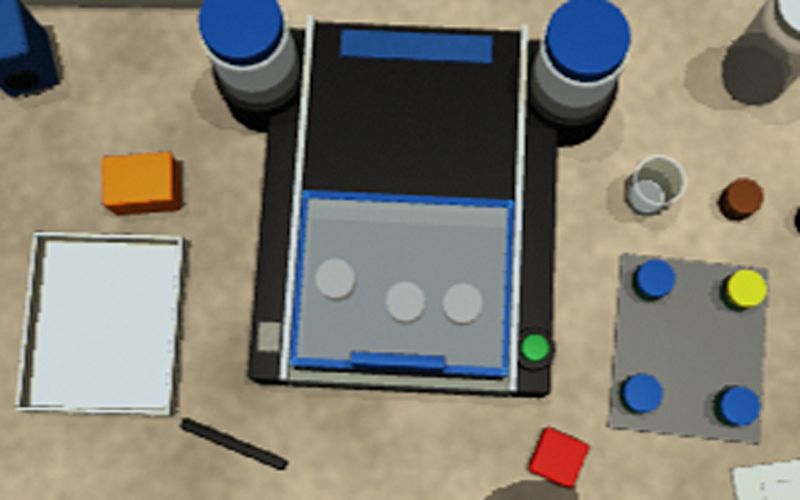

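```bash
python3 - <<'E'
from h import *
d=np.load('pics/top0.npy')
def P(x,y,z): return world('top',d,110+x/2.5,85+y/2.5,z)
S=np.array([P(304,193,.076),P(515,203,.076),P(506,376,.076),P(291,371,.076)])
print(S.round(4)); c=S.mean(0); 
ax=(S[0]+S[1]-S[2]-S[3])/2; ay=(S[0]+S[3]-S[1]-S[2])/2
print('len',np.linalg.norm(ax),np.linalg.norm(ay),'yaw',np.arctan2(ax[1],ax[0]),np.arctan2(-ay[0],ay[1]),'c',c)
for n,q in dict(hL=(351,352),hR=(445,357)).items(): print(n,P(*q,.116).round(4))
for q in [(335,279),(405,301),(462,303)]: print('done',P(*q,.054).round(4), 'deck' )
T=np.array([P(35,234,.028),P(184,237,.028),P(172,414,.028),P(18,411,.028)]);print(T.round(4),T.mean(0))
ax=(T[0]+T[1]-T[2]-T[3])/2;print('yaw tray',np.arctan2(ax[1],ax[0]),np.linalg.norm(ax))
for q in [(183,424),(286,465)]: print('marker',P(*q,.012))
E
```

```text
[[ 0.6517  0.0914  0.076 ]
 [ 0.6444 -0.1246  0.076 ]
 [ 0.4672 -0.1156  0.076 ]
 [ 0.4688  0.0974  0.076 ]]
len 0.1802386778980109 0.2145132517529073 yaw -0.041666756938032845 -0.020455198875200007 c [ 0.5580342  -0.01282671  0.076     ]
hL [0.4837 0.0353 0.116 ]
hR [ 0.4804 -0.0542  0.116 ]
done [0.5668 0.0589 0.054 ] deck
done [ 0.5449 -0.0137  0.054 ] deck
done [ 0.5438 -0.0722  0.054 ] deck
[[0.6161 0.3839 0.028 ]
 [0.6153 0.2243 0.028 ]
 [0.4271 0.2255 0.028 ]
 [0.4276 0.3852 0.028 ]] [0.52149763 0.3047264  0.028     ]
yaw tray -0.006803819882573229 0.18833590684661758
marker [0.41773357 0.21753288 0.012     ]
marker [0.37714669 0.10774249 0.012     ]
```

The top view shows the mat on the right with three blue caps at (372,196), (367,242) and (405,247), and the yellow cap at (408,200). Three white caps sit under the guard, the handle is near (269,227), and the tray is on the left. I'll start by going to the handle.

Emit:
send_rows([
  [1, 0.0235, 0.04, 0, 0.145],
  [1, 0.0235, 0.04, 0, 0.145],
  [1, 0.0235, 0.04, 0, 0.145],
  [1, 0.0235, 0.04, 0, 0.145],
  [1, 0.0235, 0.04, 0, 0.145],
], grip_force=25)

```text
time: 0.6
tool_pos: [0.3116, -0.2862, 0.2266]
tool_rot: [-3.141, -0.0, 1.108]
contact_force: [0.4, -0.1, 0.0]
opening: 0.0919
grip_force: 0.0
```

Emit:
send_rows([
  [1, 0.0235, 0.04, 0, 0.145],
  [1, 0.0235, 0.04, 0, 0.145],
  [1, 0.0235, 0.04, 0, 0.145],
  [1, 0.0235, 0.04, 0, 0],
  [1, 0.0235, 0.04, 0, 0],
])

```text
time: 1.1
tool_pos: [0.4292, -0.0861, 0.2267]
tool_rot: [-3.142, 0.0, 1.538]
contact_force: [0.4, -0.6, 0.4]
opening: 0.0921
grip_force: 0.0
```

Emit:
send_rows([
  [1, 0.0235, 0.04, 0, 0],
  [1, 0.0235, 0.04, 0, 0],
  [1, 0, 0, 0, 0],
  [1, 0, 0, 0, 0],
])

```text
time: 1.5
tool_pos: [0.4755, -0.0071, 0.2262]
tool_rot: [-3.14, 0.0, 1.541]
contact_force: [-0.5, -0.1, 0.4]
opening: 0.0921
grip_force: 0.0
```

Emit:
send_rows([
  [1, 0, 0, -0.04, 0],
  [1, 0, 0, -0.04, 0],
  [1, 0, 0, -0.04, 0],
  [1, 0, 0, -0.014, 0],
  [1, 0, 0, 0, 0],
])

```text
time: 2.0
tool_pos: [0.4735, -0.0091, 0.0907]
tool_rot: [-3.136, -0.001, 1.536]
contact_force: [-0.5, 1.0, 0.4]
opening: 0.0918
grip_force: 0.0
```

Emit:
send_rows([
  [0, 0, 0, 0, 0],
  [0, 0, 0, 0, 0],
  [0, 0, 0, 0, 0],
  [0, 0, 0, 0, 0],
  [0, 0, 0, 0, 0],
])

```text
time: 2.5
tool_pos: [0.4759, -0.008, 0.0933]
tool_rot: [3.14, 0.0, 1.538]
contact_force: [0.7, 0.4, -0.6]
opening: 0.0564
grip_force: 0.0
```

Emit:
send_rows([
  [0, 0, 0, 0, 0],
  [0, 0, 0, 0, 0],
  [0, 0, 0, 0, 0],
])

```text
time: 2.8
tool_pos: [0.4757, -0.0079, 0.0927]
tool_rot: [3.142, 0.0, 1.538]
contact_force: [0.7, -0.6, 0.3]
opening: 0.0325
grip_force: 0.0
```

Emit:
send_rows([
  [0, 0, 0, 0, 0],
  [0, 0, 0, 0, 0],
  [0, 0, 0, 0, 0],
  [0, 0, 0, 0, 0],
  [0, 0, 0, 0, 0],
])

```text
time: 3.3
tool_pos: [0.4759, -0.008, 0.0927]
tool_rot: [3.141, 0.0, 1.538]
contact_force: [1.7, 0.0, -1.8]
opening: 0.0117
grip_force: 25.0
```

Emit:
send_rows([
  [0, 0.02, -0.0007, 0, 0],
  [0, 0.02, -0.0007, 0, 0],
  [0, 0.02, -0.0007, 0, 0],
  [0, 0.02, -0.0007, 0, 0],
  [0, 0.02, -0.0007, 0, 0],
])

```text
time: 3.8
tool_pos: [0.5756, -0.0113, 0.0927]
tool_rot: [-3.14, -0.0, 1.538]
contact_force: [-2.7, 0.6, 2.8]
opening: 0.0118
grip_force: 25.0
```

Emit:
send_rows([
  [0, 0.02, -0.0007, 0, 0],
  [0, 0.02, -0.0007, 0, 0],
  [0, 0.02, -0.0007, 0, 0],
  [0, 0.018, -0.0007, 0, 0],
  [0, 0, 0, 0, 0],
])

```text
time: 4.3
tool_pos: [0.6478, -0.0137, 0.0923]
tool_rot: [-3.125, -0.001, 1.539]
contact_force: [-25.4, 0.7, 15.6]
opening: 0.012
grip_force: 24.9
```

Emit:
send_rows([
  [0, 0, 0, 0, 0],
  [0, 0, 0, 0, 0],
])

```text
time: 4.5
tool_pos: [0.6478, -0.0137, 0.0923]
tool_rot: [-3.128, -0.0, 1.538]
contact_force: [-20.8, 0.3, 12.2]
opening: 0.0117
grip_force: 24.9
```

Emit:
send_rows([
  [1, -0.004, 0, 0, 0],
  [1, 0, 0, 0, 0],
  [1, 0, 0, 0, 0],
  [1, 0, 0, 0, 0],
  [1, 0, 0, 0, 0],
])

```text
time: 5.0
tool_pos: [0.6499, -0.0143, 0.0926]
tool_rot: [3.141, -0.0, 1.538]
contact_force: [0.6, 0.2, 0.5]
opening: 0.0471
grip_force: 0.0
```

Emit:
send_rows([
  [0.65, 0, 0, 0.03, 0],
  [0.65, -0.03, 0, 0.04, 0],
  [0.65, -0.05, 0, 0.03, 0],
  [0.65, -0.05, 0, 0, 0],
  [0.65, -0.05, 0, 0, 0],
])

```text
time: 5.5
tool_pos: [0.4756, -0.0143, 0.1892]
tool_rot: [3.139, 0.0, 1.538]
contact_force: [0.5, -0.5, 1.3]
opening: 0.0598
grip_force: 0.0
```

Emit:
send_rows([
  [0.65, -0.04, 0, 0.04, 0],
  [0.65, -0.02, -0.04, 0.02, 0],
  [0.65, 0, 0, 0, 0],
])

```text
time: 5.8
tool_pos: [0.421, -0.0572, 0.247]
tool_rot: [3.136, 0.003, 1.535]
contact_force: [0.5, -0.2, 0.4]
opening: 0.0596
grip_force: 0.0
```

```bash
python3 - <<'E'
from h import *
print(observe()['tool_pos'])
p,d=shot('top','top1'); im=p[:,:,::-1]; c=cv2.resize(im[85:285,110:430],None,fx=2.5,fy=2.5,interpolation=cv2.INTER_CUBIC); cv2.imwrite('pics/c1.png',c)
E
```

```text
[ 0.42100003 -0.05724094  0.2469586 ]
```

View pics/c1.png

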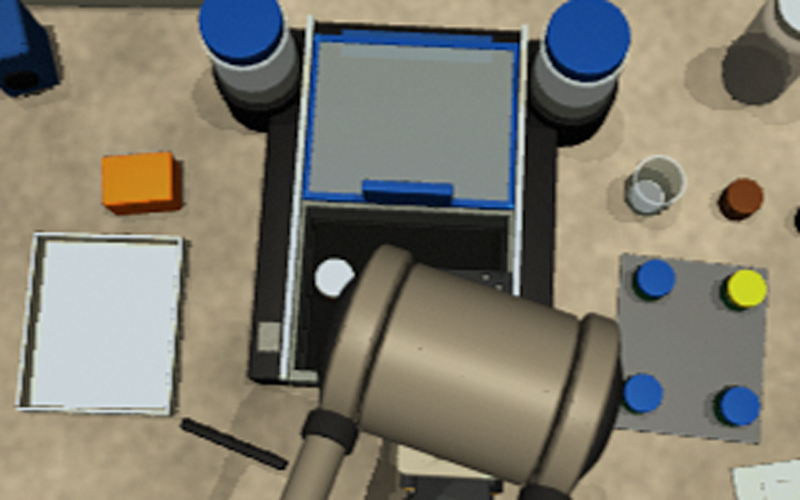

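```bash
python3 - <<'E'
from h import *
d=np.load('pics/top1.npy')
def P(x,y,z): return world('top',d,110+x/2.5,85+y/2.5,z)
for q in [(302,201,.076),(517,209,.076),(363,180,.116),(452,186,.116),(363,190,.116),(318,36,.076),(520,45,.076)]: print(q,P(*q).round(4))
im=cv2.imread('pics/top1.png');i0=cv2.imread('pics/top0.png')
x=cv2.resize(im[150:180,230:320],None,fx=8,fy=8); cv2.imwrite('pics/c2.png',x)
E
```

```text
(302, 201, 0.076) [0.6432 0.0931 0.076 ]
(517, 209, 0.076) [ 0.6381 -0.1266  0.076 ]
(363, 180, 0.116) [0.654  0.0285 0.116 ]
(452, 186, 0.116) [ 0.6492 -0.059   0.116 ]
(363, 190, 0.116) [0.6438 0.0282 0.116 ]
(318, 36, 0.076) [0.8236 0.0831 0.076 ]
(520, 45, 0.076) [ 0.8166 -0.1299  0.076 ]
```

View pics/c2.png

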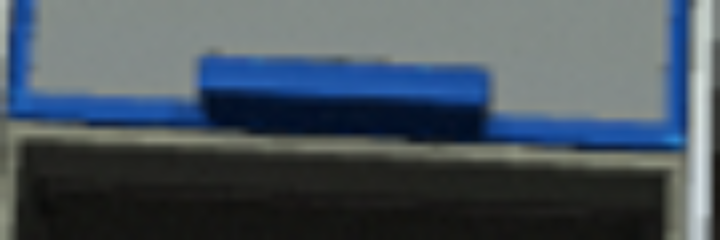

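The guard now stops at its end, having started about 8 mm ajar. That puts the deck centre at (0.551, -0.012). Next I'll take the right-hand white-capped jar with the gripper turned to clear the handle.

Emit:
send_rows([
  [0.65, 0.041, -0.005, -0.02, -0.134],
  [0.65, 0.041, -0.005, -0.03, -0.133],
  [0.65, 0.041, -0.005, -0.03, -0.133],
  [0.65, 0, 0, -0.03, 0],
  [0.65, 0, 0, -0.03, 0],
], grip_force=18)

```text
time: 6.35
tool_pos: [0.5435, -0.0681, 0.1019]
tool_rot: [-3.139, -0.0, 1.138]
contact_force: [-0.2, -0.2, 0.1]
opening: 0.0596
grip_force: 0.0
```

Emit:
send_rows([
  [0.65, 0, 0, -0.03, 0],
  [0.65, 0, 0, -0.025, 0],
  [0.65, 0, 0, -0.015, 0],
  [0.65, 0, 0, -0.009, 0],
  [0.65, 0, 0, 0, 0],
])

```text
time: 6.85
tool_pos: [0.5421, -0.0682, 0.0243]
tool_rot: [-3.139, 0.0, 1.138]
contact_force: [-0.2, 0.3, -0.1]
opening: 0.0599
grip_force: 0.0
```

Emit:
send_rows([
  [0.3, 0, 0, 0, 0],
  [0.3, 0, 0, 0, 0],
  [0.3, 0, 0, 0, 0],
  [0.3, 0, 0, 0, 0],
  [0.3, 0, 0, 0, 0],
])

```text
time: 7.35
tool_pos: [0.5435, -0.0692, 0.027]
tool_rot: [3.139, -0.0, 1.138]
contact_force: [1.1, 0.2, 5.2]
opening: 0.0397
grip_force: 18.0
```

Emit:
send_rows([
  [0.3, 0, 0, 0.03, 0],
  [0.3, 0, 0, 0.035, 0],
  [0.3, 0, 0.005, 0.035, 0],
  [0.3, 0, 0.045, 0.01, 0.133],
  [0.3, -0.005, 0.045, 0, 0.133],
])

```text
time: 7.85
tool_pos: [0.5392, 0.026, 0.1383]
tool_rot: [3.137, -0.0, 1.406]
contact_force: [1.7, 0.0, -0.6]
opening: 0.0395
grip_force: 18.0
```

Emit:
send_rows([
  [0.3, -0.005, 0.045, 0, 0.134],
  [0.3, -0.005, 0.045, 0, 0],
  [0.3, -0.005, 0.045, 0, 0],
  [0.3, -0.004, 0.045, 0, 0],
  [0.3, 0, 0.045, -0.01, 0],
])

```text
time: 8.35
tool_pos: [0.5185, 0.2528, 0.1271]
tool_rot: [3.14, -0.001, 1.538]
contact_force: [1.2, -0.1, -0.9]
opening: 0.0391
grip_force: 18.0
```

Emit:
send_rows([
  [0.3, 0, 0.004, -0.035, 0],
  [0.3, 0, 0, -0.035, 0],
  [0.3, 0, 0, -0.025, 0],
  [0.3, 0, 0, -0.01, 0],
  [0.3, 0, 0, 0, 0],
])

```text
time: 8.85
tool_pos: [0.5178, 0.2545, 0.0198]
tool_rot: [-3.139, 0.001, 1.538]
contact_force: [-0.7, -0.0, -0.3]
opening: 0.04
grip_force: 18.0
```

Emit:
send_rows([
  [0.3, 0, 0, -0.005, 0],
  [0.3, 0, 0, -0.002, 0],
  [0.3, 0, 0, 0, 0],
])

```text
time: 9.15
tool_pos: [0.5192, 0.255, 0.0148]
tool_rot: [3.14, -0.0, 1.538]
contact_force: [-0.3, 0.7, -0.4]
opening: 0.0397
grip_force: 18.0
```

Emit:
send_rows([
  [0.65, 0, 0, 0, 0],
  [0.65, 0, 0, 0, 0],
  [0.65, 0, 0, 0, 0],
  [0.65, 0, 0, 0.01, 0],
  [0.65, 0, 0, 0.04, 0],
])

```text
time: 9.65
tool_pos: [0.5162, 0.254, 0.0616]
tool_rot: [-3.134, 0.003, 1.538]
contact_force: [0.3, 1.0, -0.4]
opening: 0.0594
grip_force: 0.0
```

```bash
cat >> h.py <<'E'
def jars(f,save=True):
    p,d=shot('top',f); hsv=cv2.cvtColor(p,cv2.COLOR_RGB2HSV)
    def blobs(lo,hi,z,x0,x1,y0,y1,name):
        m=cv2.inRange(hsv,lo,hi); M=np.zeros_like(m); M[y0:y1,x0:x1]=m[y0:y1,x0:x1]
        n,l,s,ce=cv2.connectedComponentsWithStats(M)
        for i in range(1,n):
            if s[i,4]>40: print(name,s[i,2:],ce[i].round(1),world('top',d,*ce[i],z).round(4))
    blobs((100,120,60),(125,255,255),.037,340,430,180,280,'fresh')
    blobs((100,120,60),(125,255,255),.054,225,318,168,240,'freshdeck')
    blobs((22,120,80),(35,255,255),.037,355,420,180,270,'ref')
    blobs((0,0,190),(180,40,255),.054,234,314,168,240,'done')
    print(observe()['tool_pos'],observe()['time'])
E
python3 -c "
from h import *
jars('top2')"
```

```text
fresh [ 15  15 182] [371.8 195.9] [ 0.5774 -0.2744  0.037 ]
fresh [ 16  15 192] [366.6 241.9] [ 0.4567 -0.2578  0.037 ]
fresh [ 16  15 193] [405.5 247. ] [ 0.4452 -0.357   0.037 ]
ref [ 16  15 193] [408.3 199.9] [ 0.5683 -0.3694  0.037 ]
done [ 15  14 170] [243.6 195.5] [0.5696 0.0601 0.054 ]
done [ 15  15 176] [271.8 204.9] [ 0.5463 -0.0133  0.054 ]
[0.52099637 0.25580461 0.0705089 ] 9.7
```

Emit:
send_rows([
  [0.58, 0, 0, 0.04, 0],
  [0.58, 0.009, -0.036, 0.02, 0.12],
  [0.58, 0.01, -0.04, 0, 0.12],
  [0.58, 0.01, -0.04, 0, 0.11],
  [0.58, 0.01, -0.04, 0, 0],
])

```text
time: 10.2
tool_pos: [0.5583, 0.0976, 0.1254]
tool_rot: [3.14, 0.001, 1.892]
contact_force: [0.8, 0.1, -0.5]
opening: 0.0533
grip_force: 0.0
```

Emit:
send_rows([
  [0.58, 0.0096, -0.0398, 0, 0],
  [0.58, 0, 0, -0.03, 0],
  [0.58, 0, 0, -0.03, 0],
  [0.58, 0, 0, -0.02, 0],
  [0.58, 0, 0, 0, 0],
])

```text
time: 10.7
tool_pos: [0.5657, 0.059, 0.0421]
tool_rot: [-3.137, -0.002, 1.887]
contact_force: [-0.5, -0.3, 0.4]
opening: 0.0533
grip_force: 0.0
```

Emit:
send_rows([
  [0.58, 0, 0, -0.01, 0],
  [0.58, 0, 0, 0, 0],
  [0.58, 0, 0, 0, 0],
])

```text
time: 11.0
tool_pos: [0.5679, 0.0592, 0.035]
tool_rot: [3.14, 0.001, 1.888]
contact_force: [0.3, -0.3, 0.8]
opening: 0.0534
grip_force: 0.0
```

Emit:
send_rows([
  [0.58, 0.001, 0.001, -0.008, 0],
  [0.58, 0, 0, 0, 0],
  [0.3, 0, 0, 0, 0],
  [0.3, 0, 0, 0, 0],
  [0.3, 0, 0, 0, 0],
])

```text
time: 11.5
tool_pos: [0.5685, 0.0602, 0.0262]
tool_rot: [3.141, 0.0, 1.888]
contact_force: [0.6, -0.1, -0.9]
opening: 0.0394
grip_force: 18.0
```

Emit:
send_rows([
  [0.3, 0, 0, 0, 0],
  [0.3, 0, 0, 0, 0],
])

```text
time: 11.7
tool_pos: [0.5685, 0.0601, 0.0262]
tool_rot: [3.141, 0.0, 1.888]
contact_force: [0.5, 0.6, 1.0]
opening: 0.0395
grip_force: 18.0
```

Emit:
send_rows([
  [0.3, 0, 0, 0.03, 0],
  [0.3, 0, 0, 0.035, 0],
  [0.3, 0, 0.005, 0.035, 0],
  [0.3, -0.008, 0.04, 0, -0.12],
  [0.3, -0.008, 0.042, 0, -0.12],
])

```text
time: 12.2
tool_pos: [0.553, 0.1472, 0.1275]
tool_rot: [3.139, -0.0, 1.64]
contact_force: [1.2, 0.6, -1.7]
opening: 0.0399
grip_force: 18.0
```

Emit:
send_rows([
  [0.3, -0.008, 0.042, 0, -0.11],
  [0.3, -0.008, 0.042, 0, 0],
  [0.3, -0.008, 0.042, 0, 0],
  [0.3, -0.0085, 0.042, 0, 0],
  [0.3, 0, 0.04, -0.01, 0],
])

```text
time: 12.7
tool_pos: [0.5192, 0.3573, 0.1172]
tool_rot: [3.14, -0.001, 1.539]
contact_force: [0.7, -0.4, -0.2]
opening: 0.04
grip_force: 18.0
```

Emit:
send_rows([
  [0.3, 0, 0, -0.035, 0],
  [0.3, 0, 0, -0.035, 0],
  [0.3, 0, 0, -0.02, 0],
  [0.3, 0, 0, 0, 0],
  [0.3, 0, 0, 0, 0],
])

```text
time: 13.2
tool_pos: [0.52, 0.3551, 0.0263]
tool_rot: [-3.142, 0.0, 1.538]
contact_force: [0.8, 0.1, -0.9]
opening: 0.0395
grip_force: 18.0
```

Emit:
send_rows([
  [0.3, 0, 0, -0.008, 0],
  [0.3, 0, 0, -0.005, 0],
  [0.3, 0, 0, 0, 0],
  [0.65, 0, 0, 0, 0],
  [0.65, 0, 0, 0, 0],
])

```text
time: 13.7
tool_pos: [0.5203, 0.3553, 0.0136]
tool_rot: [3.141, -0.001, 1.538]
contact_force: [0.2, -0.5, 0.1]
opening: 0.0514
grip_force: 0.0
```

Emit:
send_rows([
  [0.65, 0, 0, 0, 0],
  [0.65, 0, 0, 0.02, 0],
  [0.65, 0, 0, 0.045, 0],
  [0.65, 0.003, -0.04, 0.045, 0.15],
  [0.65, 0.003, -0.04, 0, 0.15],
])

```text
time: 14.2
tool_pos: [0.5283, 0.2837, 0.1214]
tool_rot: [3.13, -0.001, 1.847]
contact_force: [1.0, -0.1, -0.5]
opening: 0.0597
grip_force: 0.0
```

Emit:
send_rows([
  [0.65, 0.004, -0.048, 0, 0.15],
  [0.65, 0.004, -0.048, 0, 0.15],
  [0.65, 0.004, -0.048, 0, 0.15],
  [0.65, 0.004, -0.048, 0, 0.15],
  [0.65, 0.004, -0.048, 0, 0],
])

```text
time: 14.7
tool_pos: [0.5449, 0.0524, 0.1159]
tool_rot: [3.141, 0.001, 2.405]
contact_force: [-0.2, 0.4, 0.7]
opening: 0.0598
grip_force: 0.0
```

Emit:
send_rows([
  [0.65, 0, -0.048, 0, 0],
  [0.65, 0, 0, -0.03, 0],
  [0.65, 0, 0, -0.03, 0],
  [0.65, 0, 0, 0, 0],
  [0.65, 0, 0, 0, 0],
])

```text
time: 15.2
tool_pos: [0.5449, 0.0056, 0.0554]
tool_rot: [-3.142, -0.0, 2.4]
contact_force: [-0.6, -0.1, -0.0]
opening: 0.0592
grip_force: 0.0
```

Emit:
send_rows([
  [0.65, 0.001, -0.0187, 0.005, 0],
  [0.65, 0, 0, 0, 0],
  [0.65, 0, 0, -0.02, 0],
  [0.65, 0, 0, -0.013, 0],
  [0.65, 0, 0, 0, 0],
])

```text
time: 15.7
tool_pos: [0.5444, -0.0121, 0.0257]
tool_rot: [-3.14, -0.003, 2.4]
contact_force: [0.4, -0.1, -0.2]
opening: 0.0596
grip_force: 0.0
```

Emit:
send_rows([
  [0.3, 0, 0, 0, 0],
  [0.3, 0, 0, 0, 0],
  [0.3, 0, 0, 0, 0],
  [0.3, 0, 0, 0, 0],
  [0.3, 0, 0, 0, 0],
])

```text
time: 16.2
tool_pos: [0.5463, -0.0128, 0.028]
tool_rot: [3.141, 0.001, 2.4]
contact_force: [-0.4, 1.4, 2.8]
opening: 0.0393
grip_force: 18.0
```

Emit:
send_rows([
  [0.3, 0, 0, 0.03, 0],
  [0.3, 0, 0, 0.035, 0],
  [0.3, 0, 0, 0.035, 0],
  [0.3, -0.003, 0.03, 0, -0.1437],
  [0.3, -0.003, 0.03, 0, -0.1437],
])

```text
time: 16.7
tool_pos: [0.5404, 0.0472, 0.1286]
tool_rot: [3.139, 0.001, 2.105]
contact_force: [1.8, -1.0, -3.0]
opening: 0.0397
grip_force: 18.0
```

Emit:
send_rows([
  [0.3, -0.004, 0.04, 0, -0.1437],
  [0.3, -0.004, 0.04, 0, -0.1437],
  [0.3, -0.004, 0.04, 0, -0.1437],
  [0.3, -0.004, 0.04, 0, -0.1437],
  [0.3, -0.004, 0.045, 0, 0],
])

```text
time: 17.2
tool_pos: [0.5194, 0.2533, 0.1272]
tool_rot: [-3.141, 0.0, 1.533]
contact_force: [0.7, 0.6, -1.5]
opening: 0.0399
grip_force: 18.0
```

Emit:
send_rows([
  [0.3, 0, 0.045, 0, 0],
  [0.3, 0, 0, -0.03, 0],
  [0.3, 0, 0, -0.02, 0],
  [0.3, 0, 0, 0, 0],
  [0.3, 0, 0, 0, 0],
])

```text
time: 17.7
tool_pos: [0.5199, 0.297, 0.0775]
tool_rot: [-3.141, 0.0, 1.538]
contact_force: [0.0, 0.2, -1.2]
opening: 0.0394
grip_force: 18.0
```

Emit:
send_rows([
  [0.3, 0, 0.008, 0, 0],
  [0.3, 0, 0, -0.025, 0],
  [0.3, 0, 0, -0.02, 0],
  [0.3, 0, 0, -0.012, 0],
  [0.3, 0, 0, -0.0055, 0],
])

```text
time: 18.2
tool_pos: [0.52, 0.3053, 0.0147]
tool_rot: [-3.142, 0.0, 1.538]
contact_force: [-0.6, 0.1, -0.9]
opening: 0.0394
grip_force: 18.0
```

Emit:
send_rows([
  [0.3, 0, 0, 0, 0],
  [0.3, 0, 0, 0, 0],
])

```text
time: 18.4
tool_pos: [0.5206, 0.3055, 0.0159]
tool_rot: [3.14, -0.001, 1.538]
contact_force: [0.1, -0.1, -1.5]
opening: 0.0394
grip_force: 18.0
```

Emit:
send_rows([
  [0.65, 0, 0, 0, 0],
  [0.65, 0, 0, 0, 0],
  [0.65, 0, 0, 0, 0],
  [0.65, 0, 0, 0.01, 0],
  [0.65, 0, 0, 0.04, 0],
])

```text
time: 18.9
tool_pos: [0.5174, 0.3041, 0.0623]
tool_rot: [-3.134, 0.003, 1.538]
contact_force: [1.1, 0.2, -0.4]
opening: 0.0596
grip_force: 0.0
```

Emit:
send_rows([
  [0.65, 0, 0, 0.045, 0],
  [0.65, -0.012, -0.045, 0.045, 0],
  [0.65, -0.012, -0.045, 0, 0],
  [0.65, -0.012, -0.045, 0, 0],
  [0.65, -0.012, -0.045, 0, 0],
])

```text
time: 19.4
tool_pos: [0.4741, 0.1341, 0.1459]
tool_rot: [3.139, -0.0, 1.539]
contact_force: [2.1, -1.0, 0.7]
opening: 0.0598
grip_force: 0.0
```

Emit:
send_rows([
  [0.65, -0.012, -0.045, 0, 0],
  [0.65, -0.012, -0.045, 0, 0],
  [0.65, -0.012, -0.045, 0, 0],
  [0.65, 0, 0, 0, 0],
])

```text
time: 19.8
tool_pos: [0.4376, -0.0039, 0.1456]
tool_rot: [3.141, 0.001, 1.532]
contact_force: [0.8, 0.9, -0.2]
opening: 0.0596
grip_force: 0.0
```

```bash
python3 -c "
from h import *
jars('top3')
im=cv2.imread('pics/top3.png');cv2.imwrite('pics/c3.png',cv2.resize(im[85:285,110:430],None,fx=2.5,fy=2.5,interpolation=cv2.INTER_CUBIC))"
```

```text
fresh [ 15  15 181] [371.9 195.9] [ 0.5773 -0.2745  0.037 ]
fresh [ 16  15 190] [366.6 241.8] [ 0.4568 -0.258   0.037 ]
fresh [ 16  15 192] [405.5 247. ] [ 0.4453 -0.3571  0.037 ]
ref [ 16  15 193] [408.3 199.9] [ 0.5683 -0.3694  0.037 ]
[ 0.43838455 -0.00187493  0.14559594] 19.85
```

View pics/c3.png

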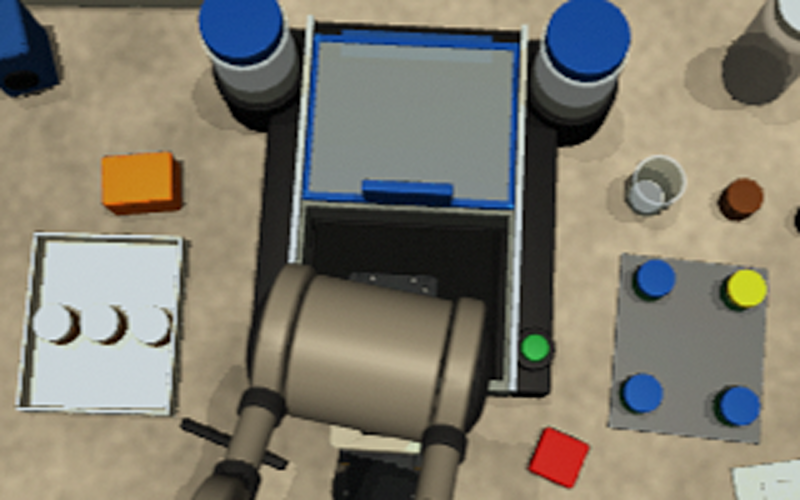

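All three finished jars are in the tray: caps at crop (56,324), (105,324) and (152,325). Next are the fresh jars.

Emit:
send_rows([
  [0.65, 0.004, -0.05, 0, 0],
  [0.65, 0.004, -0.05, 0, 0],
  [0.65, 0.004, -0.05, 0, 0],
  [0.65, 0.004, -0.05, 0, 0],
  [0.65, 0.002, -0.05, -0.01, 0],
])

```text
time: 20.35
tool_pos: [0.4583, -0.2495, 0.1364]
tool_rot: [3.138, 0.002, 1.54]
contact_force: [0.1, -0.5, -0.8]
opening: 0.0596
grip_force: 0.0
```

Emit:
send_rows([
  [0.65, 0, -0.006, -0.04, 0],
  [0.65, 0, 0, -0.04, 0],
  [0.65, 0, 0, 0, 0],
  [0.65, 0, 0, 0, 0],
])

```text
time: 20.75
tool_pos: [0.4572, -0.2531, 0.0554]
tool_rot: [-3.141, -0.001, 1.539]
contact_force: [0.6, 0.2, 0.8]
opening: 0.0595
grip_force: 0.0
```

Emit:
send_rows([
  [0.65, 0, -0.005, -0.02, 0],
  [0.65, 0, 0, -0.015, 0],
  [0.65, 0, 0, -0.006, 0],
  [0.65, 0, 0, 0, 0],
  [0.65, 0, 0, 0, 0],
])

```text
time: 21.25
tool_pos: [0.4576, -0.2591, 0.0154]
tool_rot: [3.139, 0.001, 1.539]
contact_force: [0.1, 0.4, 0.8]
opening: 0.0599
grip_force: 0.0
```

Emit:
send_rows([
  [0.3, 0, 0, 0, 0],
  [0.3, 0, 0, 0, 0],
  [0.3, 0, 0, 0, 0],
  [0.3, 0, 0, 0, 0],
  [0.3, 0, 0, 0, 0],
])

```text
time: 21.75
tool_pos: [0.4567, -0.259, 0.0142]
tool_rot: [3.141, 0.0, 1.538]
contact_force: [-0.8, 1.3, 5.7]
opening: 0.0397
grip_force: 18.0
```

Emit:
send_rows([
  [0.3, 0, 0, 0.04, 0],
  [0.3, 0, 0, 0.045, 0],
  [0.3, 0.01, 0.04, 0.035, 0],
  [0.3, 0.013, 0.045, 0, 0],
  [0.3, 0.013, 0.045, 0, 0],
])

```text
time: 22.25
tool_pos: [0.4923, -0.1311, 0.1323]
tool_rot: [3.139, 0.001, 1.536]
contact_force: [1.1, -0.8, -1.1]
opening: 0.0398
grip_force: 18.0
```

Emit:
send_rows([
  [0.3, 0.013, 0.045, 0, 0],
  [0.3, 0.013, 0.045, 0, 0],
  [0.3, 0.013, 0.045, 0, 0],
  [0.3, 0, 0.044, 0, 0],
  [0.3, 0, 0, 0, 0],
])

```text
time: 22.75
tool_pos: [0.5301, 0.0519, 0.1307]
tool_rot: [-3.14, -0.001, 1.544]
contact_force: [0.2, -0.4, -1.0]
opening: 0.0396
grip_force: 18.0
```

Emit:
send_rows([
  [0.3, 0.002, 0, -0.03, 0],
  [0.3, 0, 0, -0.03, 0],
  [0.3, 0, 0, -0.025, 0],
  [0.3, 0, 0, 0, 0],
  [0.3, 0, 0, 0, 0],
])

```text
time: 23.25
tool_pos: [0.5327, 0.0465, 0.0463]
tool_rot: [-3.141, 0.0, 1.537]
contact_force: [-0.4, -0.9, -0.4]
opening: 0.0391
grip_force: 18.0
```

Emit:
send_rows([
  [0.3, 0, 0.004, -0.007, 0],
  [0.3, 0, 0, -0.004, 0],
  [0.3, 0, 0, -0.002, 0],
  [0.3, 0, 0, 0, 0],
  [0.3, 0, 0, 0, 0],
])

```text
time: 23.75
tool_pos: [0.5329, 0.0511, 0.0334]
tool_rot: [3.141, 0.0, 1.538]
contact_force: [0.4, 0.5, -1.9]
opening: 0.0398
grip_force: 18.0
```

Emit:
send_rows([
  [0.56, 0, 0, 0, 0],
  [0.56, 0, 0, 0, 0],
  [0.56, 0, 0, 0, 0],
  [0.56, 0, 0, 0.01, 0],
  [0.56, 0, 0, 0.03, 0],
])

```text
time: 24.25
tool_pos: [0.531, 0.0511, 0.072]
tool_rot: [-3.136, -0.0, 1.538]
contact_force: [-0.1, 0.6, -0.4]
opening: 0.0516
grip_force: 0.0
```

Emit:
send_rows([
  [0.65, 0, 0, 0.045, 0],
  [0.65, -0.01, -0.045, 0.02, 0],
  [0.65, -0.01, -0.045, 0, 0],
  [0.65, -0.01, -0.045, 0, 0],
  [0.65, -0.01, -0.045, 0, 0],
])

```text
time: 24.75
tool_pos: [0.4925, -0.1303, 0.1394]
tool_rot: [3.14, 0.001, 1.539]
contact_force: [0.7, -0.2, -0.1]
opening: 0.0595
grip_force: 0.0
```

Emit:
send_rows([
  [0.65, -0.01, -0.045, 0, 0],
  [0.65, -0.01, -0.045, 0, 0],
  [0.65, -0.01, -0.045, 0, 0],
  [0.65, -0.01, -0.045, 0, 0],
  [0.65, -0.008, -0.042, 0, 0],
])

```text
time: 25.25
tool_pos: [0.444, -0.3528, 0.1391]
tool_rot: [3.141, 0.001, 1.537]
contact_force: [0.7, -0.6, -0.4]
opening: 0.0597
grip_force: 0.0
```

```bash
python3 -c "
from h import *
jars('top4')"
```

```text
fresh [ 15  15 182] [371.8 195.9] [ 0.5774 -0.2744  0.037 ]
fresh [ 16  15 186] [405.6 246.8] [ 0.4457 -0.3574  0.037 ]
freshdeck [ 17  16 203] [248.  199.2] [0.5601 0.0485 0.054 ]
ref [ 15  15 170] [407.6 199.6] [ 0.569  -0.3677  0.037 ]
[ 0.44301076 -0.3591844   0.13914708] 25.3
```

```bash
python3 -c "
from h import *
d=np.load('pics/top4.npy')
print(world('top',d,248,199), world('top',d,248,204),d[190:210:3,248])
im=cv2.imread('pics/top4.png');cv2.imwrite('pics/c4.png',cv2.resize(im[155:245,220:330],None,fx=6,fy=6,interpolation=cv2.INTER_CUBIC))"
```

```text
[0.56072628 0.04844521 0.0538387 ] [0.54760634 0.04803367 0.05402602] [1.0196776  0.98320895 0.9828452  0.9828859  0.9782936  0.97652715
 1.0030814 ]
```

View pics/c4.png

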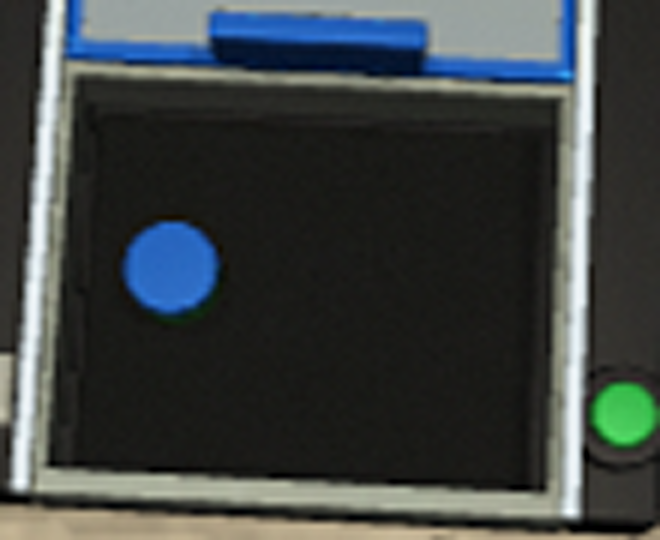

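The jar stands upright at crop (170,267), which is (0.560, 0.049) in the world. It was apparently knocked about 27 mm but is still well inside the limits, so I'll leave it. On to the second jar.

Emit:
send_rows([
  [0.65, 0.002, 0.001, -0.04, 0],
  [0.65, 0, 0, -0.04, 0],
  [0.65, 0, 0, -0.025, 0],
  [0.65, 0, 0, 0, 0],
  [0.65, 0, 0, 0, 0],
])

```text
time: 25.8
tool_pos: [0.4472, -0.3499, 0.034]
tool_rot: [3.141, 0.0, 1.538]
contact_force: [0.5, 0.7, 0.3]
opening: 0.0598
grip_force: 0.0
```

```bash
python3 -c "
from h import *
d=np.load('pics/top4.npy')
Q=[world('top',d,220+a/6,155+b/6,.07) for a,b in [(75,72),(572,88),(545,490),(52,467)]]
print(np.round(Q,4),np.mean(Q,0))"
```

```text
[[ 0.6407  0.0894  0.07  ]
 [ 0.6369 -0.1234  0.07  ]
 [ 0.4646 -0.1122  0.07  ]
 [ 0.4709  0.0927  0.07  ]] [ 0.55329257 -0.01337713  0.07      ]
```

Emit:
send_rows([
  [0.65, -0.0015, -0.0075, 0, 0],
  [0.65, 0, 0, -0.012, 0],
  [0.65, 0, 0, -0.008, 0],
  [0.65, 0, 0, 0, 0],
  [0.65, 0, 0, 0, 0],
])

```text
time: 26.3
tool_pos: [0.4452, -0.357, 0.0128]
tool_rot: [-3.141, -0.001, 1.538]
contact_force: [-0.8, -0.3, -0.8]
opening: 0.0598
grip_force: 0.0
```

Emit:
send_rows([
  [0.3, 0, 0, 0, 0],
  [0.3, 0, 0, 0, 0],
  [0.3, 0, 0, 0, 0],
  [0.3, 0, 0, 0, 0],
  [0.3, 0, 0, 0, 0],
])

```text
time: 26.8
tool_pos: [0.4454, -0.3573, 0.0133]
tool_rot: [3.141, 0.0, 1.538]
contact_force: [0.2, -0.2, 1.3]
opening: 0.0396
grip_force: 18.0
```

Emit:
send_rows([
  [0.3, 0, 0, 0.04, 0],
  [0.3, 0, 0, 0.045, 0],
  [0.3, 0.01, 0.04, 0.035, 0],
  [0.3, 0.011, 0.045, 0, 0],
  [0.3, 0.011, 0.045, 0, 0],
])

```text
time: 27.3
tool_pos: [0.477, -0.2295, 0.1317]
tool_rot: [3.139, 0.001, 1.536]
contact_force: [0.6, 0.3, -0.1]
opening: 0.0395
grip_force: 18.0
```

Emit:
send_rows([
  [0.3, 0.011, 0.045, 0, 0],
  [0.3, 0.011, 0.045, 0, 0],
  [0.3, 0.011, 0.045, 0, 0],
  [0.3, 0.011, 0.045, 0, 0],
  [0.3, 0.01, 0.036, 0, 0],
])

```text
time: 27.8
tool_pos: [0.5305, -0.0117, 0.1305]
tool_rot: [-3.141, -0.0, 1.539]
contact_force: [0.2, -0.9, -0.3]
opening: 0.0397
grip_force: 18.0
```

Emit:
send_rows([
  [0.3, 0, 0, 0, 0],
  [0.3, 0, 0, -0.03, 0],
  [0.3, 0, 0, -0.03, 0],
  [0.3, 0, 0, 0, 0],
  [0.3, 0, 0, 0, 0],
])

```text
time: 28.3
tool_pos: [0.5304, -0.0148, 0.0707]
tool_rot: [-3.141, 0.0, 1.537]
contact_force: [0.0, 0.5, 0.5]
opening: 0.0392
grip_force: 18.0
```

Emit:
send_rows([
  [0.3, 0, 0, -0.02, 0],
  [0.3, 0, 0, -0.012, 0],
  [0.3, 0, 0, -0.007, 0],
  [0.3, 0, 0, 0, 0],
  [0.3, 0, 0, 0, 0],
])

```text
time: 28.8
tool_pos: [0.531, -0.0144, 0.032]
tool_rot: [3.141, 0.0, 1.538]
contact_force: [0.4, 0.8, -0.7]
opening: 0.0396
grip_force: 18.0
```

Emit:
send_rows([
  [0.56, 0, 0, 0, 0],
  [0.56, 0, 0, 0, 0],
  [0.56, 0, 0, 0, 0],
  [0.56, 0, 0, 0.01, 0],
  [0.56, 0, 0, 0.03, 0],
])

```text
time: 29.3
tool_pos: [0.5288, -0.014, 0.0703]
tool_rot: [-3.136, -0.001, 1.538]
contact_force: [0.7, 0.8, 0.9]
opening: 0.0514
grip_force: 0.0
```

Emit:
send_rows([
  [0.65, 0, 0, 0.045, 0],
  [0.65, 0.007, -0.043, 0.02, 0],
  [0.65, 0.008, -0.043, 0, 0],
  [0.65, 0.008, -0.043, 0, 0],
  [0.65, 0.008, -0.043, 0, 0],
])

```text
time: 29.8
tool_pos: [0.5618, -0.1878, 0.1379]
tool_rot: [3.14, 0.001, 1.538]
contact_force: [0.8, -0.2, 0.3]
opening: 0.0597
grip_force: 0.0
```

Emit:
send_rows([
  [0.65, 0.008, -0.043, 0, 0],
  [0.65, 0.007, -0.044, 0, 0],
  [0.65, 0, 0, 0, 0],
  [0.65, 0, 0, 0, 0],
])

```text
time: 30.2
tool_pos: [0.5762, -0.2739, 0.1366]
tool_rot: [-3.142, -0.0, 1.536]
contact_force: [-0.2, 0.9, 0.9]
opening: 0.0594
grip_force: 0.0
```

```bash
python3 -c "
from h import *
jars('top5')"
```

```text
freshdeck [ 17  16 202] [248.  199.3] [0.56   0.0485 0.054 ]
freshdeck [ 16  16 203] [272.5 210.7] [ 0.5313 -0.0152  0.054 ]
[ 0.57624643 -0.27267223  0.13668114] 30.25
```

Emit:
send_rows([
  [0.65, 0.001, -0.002, -0.04, 0],
  [0.65, 0, 0, -0.04, 0],
  [0.65, 0, 0, -0.02, 0],
  [0.65, 0, 0, 0, 0],
  [0.65, 0, 0, 0, 0],
])

```text
time: 30.75
tool_pos: [0.5781, -0.2741, 0.0375]
tool_rot: [3.141, 0.0, 1.54]
contact_force: [-0.6, -0.7, 0.3]
opening: 0.0595
grip_force: 0.0
```

```bash
python3 -c "
from h import *
p,d=shot('wrist','w1')
shot('top','top6')"
```

```text
(no output)
```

View pics/w1.png

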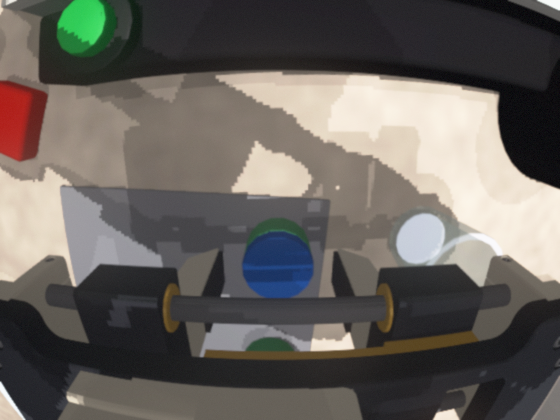

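The wrist view shows the blue cap at (278,262), centred between the fingers, with the beaker clear at (420,240). Continuing down to grasp it.

Emit:
send_rows([
  [0.65, 0, 0, -0.014, 0],
  [0.65, 0, 0, -0.009, 0],
  [0.65, 0, 0, 0, 0],
  [0.3, 0, 0, 0, 0],
  [0.3, 0, 0, 0, 0],
])

```text
time: 31.35
tool_pos: [0.5777, -0.2754, 0.0136]
tool_rot: [3.141, 0.0, 1.538]
contact_force: [1.0, -0.6, 0.6]
opening: 0.0482
grip_force: 0.0
```

Emit:
send_rows([
  [0.3, 0, 0, 0, 0],
  [0.3, 0, 0, 0, 0],
  [0.3, 0, 0, 0, 0],
])

```text
time: 31.65
tool_pos: [0.5778, -0.2754, 0.0138]
tool_rot: [3.141, 0.0, 1.538]
contact_force: [0.4, -0.4, 1.5]
opening: 0.0397
grip_force: 18.0
```

Emit:
send_rows([
  [0.3, 0, 0, 0.04, 0],
  [0.3, 0, 0, 0.045, 0],
  [0.3, -0.01, 0.04, 0.035, 0],
  [0.3, -0.01, 0.04, 0, 0],
  [0.3, -0.01, 0.04, 0, 0],
])

```text
time: 32.15
tool_pos: [0.5482, -0.1574, 0.1321]
tool_rot: [3.139, 0.001, 1.537]
contact_force: [0.5, 1.0, -0.4]
opening: 0.0397
grip_force: 18.0
```

Emit:
send_rows([
  [0.3, -0.01, 0.04, 0, 0],
  [0.3, -0.009, 0.04, 0, 0],
  [0.3, 0, 0, 0, 0],
  [0.3, 0, 0, -0.03, 0],
  [0.3, 0, 0, -0.025, 0],
])

```text
time: 32.65
tool_pos: [0.5298, -0.0784, 0.0757]
tool_rot: [3.14, 0.001, 1.539]
contact_force: [-0.4, -0.3, -2.2]
opening: 0.0397
grip_force: 18.0
```

Emit:
send_rows([
  [0.3, 0, 0, 0, 0],
  [0.3, 0, 0, 0, 0],
])

```text
time: 32.85
tool_pos: [0.5295, -0.0787, 0.076]
tool_rot: [-3.141, -0.0, 1.538]
contact_force: [0.2, -0.5, -0.6]
opening: 0.0397
grip_force: 18.0
```

Emit:
send_rows([
  [0.3, 0, 0.002, -0.022, 0],
  [0.3, 0, 0, -0.014, 0],
  [0.3, 0, 0, -0.008, 0],
  [0.3, 0, 0, 0, 0],
  [0.3, 0, 0, 0, 0],
])

```text
time: 33.35
tool_pos: [0.5301, -0.0766, 0.0328]
tool_rot: [3.14, 0.0, 1.538]
contact_force: [0.1, -0.1, -0.9]
opening: 0.0394
grip_force: 18.0
```

Emit:
send_rows([
  [0.56, 0, 0, 0, 0],
  [0.56, 0, 0, 0, 0],
  [0.56, 0, 0, 0, 0],
  [0.56, 0, 0, 0.01, 0],
  [0.56, 0, 0, 0.03, 0],
])

```text
time: 33.85
tool_pos: [0.5276, -0.0758, 0.0707]
tool_rot: [-3.137, -0.001, 1.538]
contact_force: [-0.1, -0.3, 0.2]
opening: 0.0513
grip_force: 0.0
```

Emit:
send_rows([
  [1, 0, 0, 0.045, 0],
  [1, -0.04, -0.02, 0.03, 0],
  [1, -0.04, -0.04, 0, 0],
  [1, -0.04, -0.04, 0, 0],
  [1, -0.02, -0.04, 0, 0],
])

```text
time: 34.35
tool_pos: [0.3992, -0.2057, 0.1458]
tool_rot: [3.141, 0.0, 1.539]
contact_force: [1.0, -0.7, 0.8]
opening: 0.0869
grip_force: 0.0
```

```bash
python3 -c "
from h import *
jars('top7')
im=cv2.imread('pics/top7.png');cv2.imwrite('pics/c7.png',cv2.resize(im[85:285,110:430],None,fx=2.5,fy=2.5,interpolation=cv2.INTER_CUBIC))"
```

```text
freshdeck [ 17  16 201] [247.9 199.2] [0.5601 0.0486 0.054 ]
freshdeck [ 16  16 203] [272.5 210.7] [ 0.5313 -0.0152  0.054 ]
freshdeck [ 16  16 204] [296.5 211.4] [ 0.5304 -0.0767  0.054 ]
ref [ 16  15 193] [408.3 199.9] [ 0.5683 -0.3694  0.037 ]
[ 0.39799407 -0.21169249  0.14593035] 34.4
```

View pics/c7.png

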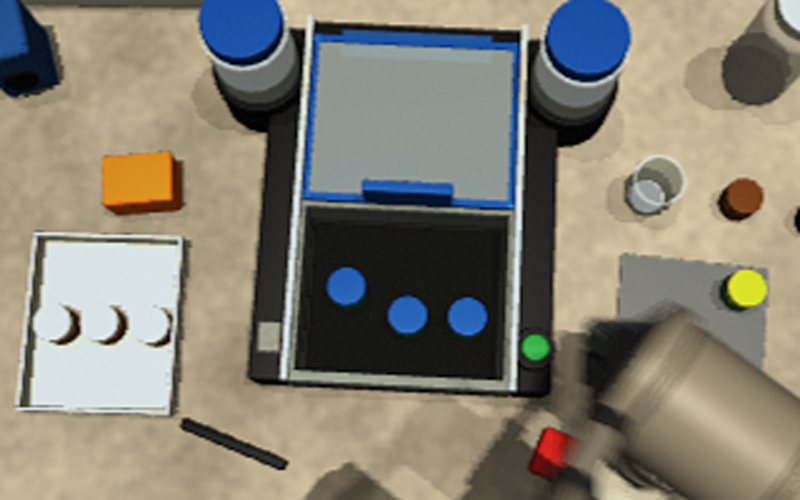

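All jars are in place: fresh caps at crop (346,287), (407,315) and (467,316), done caps in the tray, and the yellow one untouched. Now closing the guard.

Emit:
send_rows([
  [1, 0.03, 0.025, 0.03, 0],
  [1, 0.03, 0.025, 0.02, 0],
  [1, 0.032, 0.025, 0, 0],
  [1, 0.032, 0.025, 0, 0],
  [1, 0.032, 0.025, 0, 0],
], grip_force=25)

```text
time: 34.9
tool_pos: [0.5588, -0.0791, 0.1958]
tool_rot: [3.14, 0.0, 1.538]
contact_force: [1.4, -0.7, 0.2]
opening: 0.0917
grip_force: 0.0
```

Emit:
send_rows([
  [1, 0.032, 0.025, 0, 0],
  [1, 0.032, 0.025, 0, 0],
  [1, 0.03, 0.022, 0, 0],
  [1, 0, 0, 0, 0],
  [1, 0, 0, 0, 0],
])

```text
time: 35.4
tool_pos: [0.6515, -0.0077, 0.1946]
tool_rot: [-3.141, 0.0, 1.54]
contact_force: [0.0, 0.1, -0.3]
opening: 0.0919
grip_force: 0.0
```

Emit:
send_rows([
  [1, -0.0035, -0.006, -0.03, 0],
  [1, 0, 0, -0.03, 0],
  [1, 0, 0, -0.03, 0],
  [1, 0, 0, -0.011, 0],
  [1, 0, 0, 0, 0],
])

```text
time: 35.9
tool_pos: [0.6466, -0.0151, 0.0927]
tool_rot: [-3.139, -0.0, 1.537]
contact_force: [0.1, 0.4, -0.2]
opening: 0.0918
grip_force: 0.0
```

Emit:
send_rows([
  [0, 0, 0, 0, 0],
  [0, 0, 0, 0, 0],
  [0, 0, 0, 0, 0],
  [0, 0, 0, 0, 0],
  [0, 0, 0, 0, 0],
])

```text
time: 36.4
tool_pos: [0.6481, -0.0145, 0.0942]
tool_rot: [3.141, 0.0, 1.538]
contact_force: [0.2, -0.6, -0.8]
opening: 0.0566
grip_force: 0.0
```

Emit:
send_rows([
  [0, 0, 0, 0, 0],
  [0, 0, 0, 0, 0],
  [0, 0, 0, 0, 0],
  [0, 0, 0, 0, 0],
  [0, 0, 0, 0, 0],
])

```text
time: 36.9
tool_pos: [0.6479, -0.0145, 0.0936]
tool_rot: [-3.142, 0.0, 1.538]
contact_force: [0.0, 0.5, -0.1]
opening: 0.0167
grip_force: 0.0
```

Emit:
send_rows([
  [0, 0, 0, 0, 0],
  [0, 0, 0, 0, 0],
  [0, 0, 0, 0, 0],
])

```text
time: 37.2
tool_pos: [0.6478, -0.0145, 0.0936]
tool_rot: [-3.141, -0.0, 1.538]
contact_force: [-0.5, 0.1, -0.4]
opening: 0.0119
grip_force: 25.0
```

Emit:
send_rows([
  [0, -0.02, 0.0007, 0, 0],
  [0, -0.02, 0.0007, 0, 0],
  [0, -0.02, 0.0007, 0, 0],
  [0, -0.02, 0.0007, 0, 0],
  [0, -0.02, 0.0007, 0, 0],
])

```text
time: 37.7
tool_pos: [0.5479, -0.0112, 0.0936]
tool_rot: [3.14, 0.0, 1.538]
contact_force: [2.7, -0.1, -3.5]
opening: 0.012
grip_force: 25.0
```

Emit:
send_rows([
  [0, -0.02, 0.0007, 0, 0],
  [0, -0.02, 0.0007, 0, 0],
  [0, -0.02, 0.0007, 0, 0],
  [0, -0.012, 0.0005, 0, 0],
  [0, -0.006, 0, 0, 0],
])

```text
time: 38.2
tool_pos: [0.4694, -0.0086, 0.0936]
tool_rot: [3.141, 0.0, 1.538]
contact_force: [2.2, -0.3, -5.9]
opening: 0.0121
grip_force: 25.0
```

Emit:
send_rows([
  [0, -0.003, 0, 0, 0],
  [0, -0.001, 0, 0, 0],
  [0, 0, 0, 0, 0],
  [0, 0, 0, 0, 0],
])

```text
time: 38.6
tool_pos: [0.4679, -0.0085, 0.0936]
tool_rot: [3.138, 0.0, 1.538]
contact_force: [6.5, 0.2, -7.4]
opening: 0.0116
grip_force: 25.0
```

Emit:
send_rows([
  [1, 0.001, 0, 0, 0],
  [1, 0, 0, 0, 0],
  [1, 0, 0, 0, 0],
  [1, 0, 0, 0, 0],
  [1, 0, 0, 0, 0],
])

```text
time: 39.1
tool_pos: [0.4669, -0.0084, 0.0937]
tool_rot: [3.141, 0.0, 1.538]
contact_force: [-0.0, -0.9, 0.7]
opening: 0.0471
grip_force: 0.0
```

Emit:
send_rows([
  [1, 0, 0, 0.04, 0],
  [0, 0, 0, 0.04, 0],
  [0, -0.04, 0, 0.02, 0],
  [0, -0.04, 0.03, 0, 0],
  [0, 0, 0.04, 0, 0],
])

```text
time: 39.6
tool_pos: [0.3824, 0.0613, 0.1937]
tool_rot: [-3.139, 0.0, 1.535]
contact_force: [0.3, -0.6, 0.2]
opening: 0.0324
grip_force: 0.0
```

Emit:
send_rows([
  [0, 0, 0.04, 0, 0],
  [0, 0, 0.04, 0, 0],
  [0, 0, 0, 0, 0],
  [0, 0, 0, 0, 0],
  [0, 0, 0, 0, 0],
])

```text
time: 40.1
tool_pos: [0.3869, 0.1409, 0.1936]
tool_rot: [-3.141, 0.0, 1.538]
contact_force: [0.1, -0.4, -0.4]
opening: 0.0006
grip_force: 0.0
```

```bash
python3 -c "
from h import *
p,d=shot('top','top8')
im=p[:,:,::-1];cv2.imwrite('pics/c8.png',cv2.resize(im[145:255,205:345],None,fx=5,fy=5,interpolation=cv2.INTER_CUBIC))
hsv=cv2.cvtColor(p,cv2.COLOR_RGB2HSV); m=cv2.inRange(hsv,(45,120,40),(80,255,255)); m[:,:310]=0;m[:,340:]=0
v,u=np.nonzero(m); print(u.mean(),v.mean())
print(np.array([[world('top',d,a,b)[2] for a in range(316,332,2)] for b in range(217,232,2)]).round(3))
for z in (.055,.06,.065,.07): print(world('top',d,u.mean(),v.mean(),z).round(4))
"
```

```text
323.4901960784314 223.85294117647058
[[0.082 0.047 0.061 0.063 0.062 0.066 0.063 0.049]
 [0.08  0.063 0.064 0.073 0.071 0.072 0.061 0.062]
 [0.077 0.064 0.072 0.072 0.071 0.073 0.076 0.062]
 [0.078 0.063 0.074 0.072 0.072 0.072 0.075 0.064]
 [0.08  0.061 0.071 0.077 0.072 0.071 0.074 0.062]
 [0.08  0.061 0.069 0.075 0.072 0.072 0.072 0.065]
 [0.083 0.062 0.061 0.063 0.063 0.06  0.061 0.062]
 [0.081 0.049 0.062 0.059 0.062 0.059 0.061 0.049]]
[ 0.4992 -0.1455  0.055 ]
[ 0.4985 -0.1449  0.06  ]
[ 0.4979 -0.1443  0.065 ]
[ 0.4972 -0.1438  0.07  ]
```

View pics/c8.png

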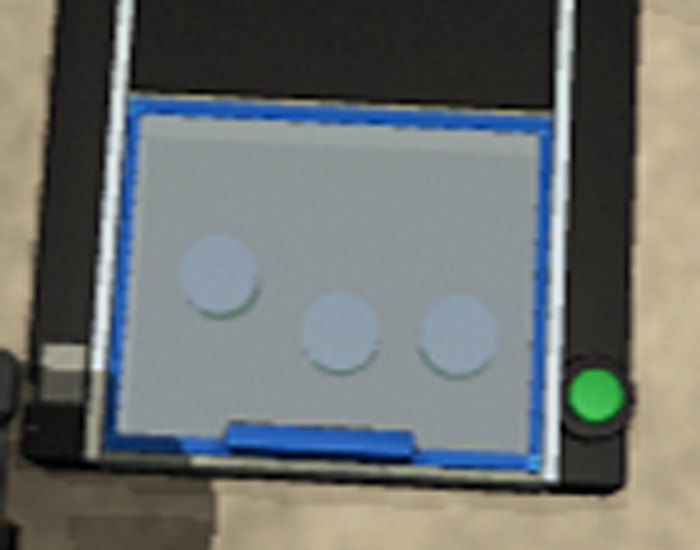

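The guard is shut: its front edge sits against the front wall, with three blue caps beneath it. The button at crop (596,395) has its top at z ≈ 0.072, centred on (0.497, -0.144).

Emit:
send_rows([
  [0, 0.015, -0.04, 0, 0],
  [0, 0.016, -0.041, 0, 0],
  [0, 0.016, -0.041, 0, 0],
  [0, 0.016, -0.041, 0, 0],
  [0, 0.016, -0.041, 0, 0],
])

```text
time: 40.65
tool_pos: [0.466, -0.0656, 0.1938]
tool_rot: [3.141, 0.0, 1.535]
contact_force: [0.4, 0.2, -0.1]
opening: 0.0005
grip_force: 0.0
```

Emit:
send_rows([
  [0, 0.016, -0.041, 0, 0],
  [0, 0.016, -0.041, -0.02, 0],
  [0, 0, 0, -0.04, 0],
  [0, 0, 0, -0.03, 0],
  [0, 0, 0, 0, 0],
])

```text
time: 41.15
tool_pos: [0.4948, -0.145, 0.1]
tool_rot: [-3.134, -0.003, 1.535]
contact_force: [0.9, 0.6, -0.3]
opening: 0.0003
grip_force: 0.0
```

Emit:
send_rows([
  [0, 0, 0, 0, 0],
  [0, 0, 0, 0, 0],
  [0, 0, 0, 0, 0],
])

```text
time: 41.45
tool_pos: [0.4989, -0.1449, 0.1055]
tool_rot: [3.138, 0.001, 1.538]
contact_force: [-0.6, 0.0, -0.3]
opening: 0.0003
grip_force: 0.0
```

Emit:
send_rows([
  [0, -0.001, 0.001, -0.015, 0],
  [0, 0, 0, -0.01, 0],
  [0, 0, 0, -0.006, 0],
  [0, 0, 0, 0, 0],
  [0, 0, 0, 0, 0],
])

```text
time: 41.95
tool_pos: [0.4972, -0.1435, 0.073]
tool_rot: [3.141, 0.0, 1.538]
contact_force: [0.4, 0.0, 0.3]
opening: 0.0005
grip_force: 0.0
```

Emit:
send_rows([
  [0, 0, 0, -0.004, 0],
  [0, 0, 0, -0.003, 0],
  [0, 0, 0, -0.002, 0],
  [0, 0, 0, 0, 0],
  [0, 0, 0, 0, 0],
])

```text
time: 42.45
tool_pos: [0.4977, -0.1437, 0.066]
tool_rot: [3.139, 0.001, 1.538]
contact_force: [-4.7, 1.7, 20.2]
opening: 0.0004
grip_force: 10.4
```

Emit:
send_rows([
  [0, 0, 0, 0.02, 0],
  [0, 0, 0, 0.04, 0],
  [0, -0.02, 0, 0.04, 0],
  [0, -0.04, -0.02, 0.02, 0],
  [0, -0.04, -0.03, 0, 0],
])

```text
time: 42.95
tool_pos: [0.3975, -0.1938, 0.1863]
tool_rot: [3.136, 0.003, 1.541]
contact_force: [0.6, -1.6, -0.3]
opening: 0.0004
grip_force: 0.0
```

Emit:
send_rows([
  [0, -0.02, -0.04, 0, 0],
  [0, 0, -0.04, 0, 0],
  [0, 0, -0.04, 0, 0],
  [0, 0, 0, 0, 0],
  [0, 0, 0, 0, 0],
])

```text
time: 43.45
tool_pos: [0.3765, -0.3137, 0.1831]
tool_rot: [-3.141, -0.001, 1.536]
contact_force: [-0.1, 0.2, 0.5]
opening: 0.0005
grip_force: 0.0
```

```bash
python3 -c "
from h import *
p,d=shot('top','top9')
im=p[:,:,::-1];cv2.imwrite('pics/c9.png',cv2.resize(im[85:285,110:430],None,fx=2.5,fy=2.5,interpolation=cv2.INTER_CUBIC))
print(np.array([[world('top',d,a,b)[2] for a in range(318,332,2)] for b in range(219,230,2)]).round(3))"
```

```text
[[0.062 0.058 0.072 0.071 0.069 0.064 0.061]
 [0.063 0.072 0.074 0.071 0.074 0.074 0.062]
 [0.062 0.072 0.074 0.07  0.074 0.071 0.065]
 [0.062 0.071 0.076 0.071 0.07  0.074 0.064]
 [0.06  0.072 0.075 0.073 0.073 0.072 0.063]
 [0.06  0.059 0.063 0.065 0.063 0.061 0.063]]
```

View pics/c9.png

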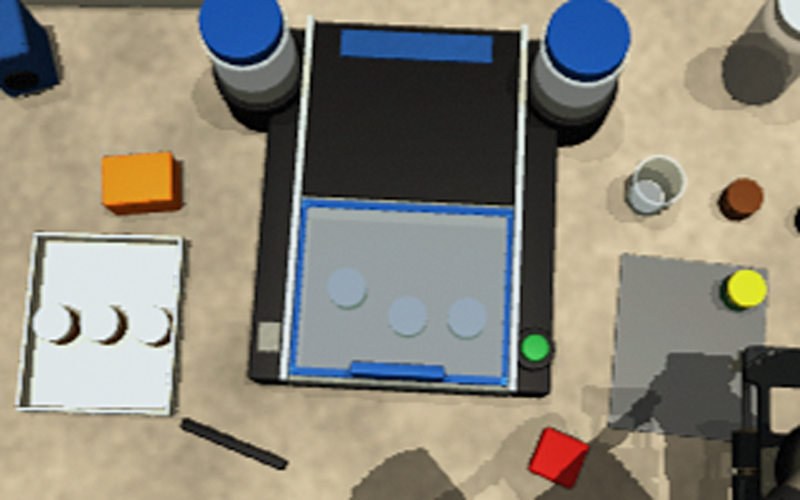

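The guard is shut, all jars are where they belong, the button at crop (535,348) is up again, and nothing else has moved.

```bash
python3 -c "
from cell import hand_in
print(hand_in())"
```

```text
the job is handed in; nothing more can be done
None
```

I handed the job in at about 43 s (no score came back): all three finished jars are in the return tray, all three fresh jars stand upright and apart on the deck, the guard is fully shut, and the start button was pressed only after that.

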